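Raise the mast of the thread stand

TASK

The embroidery thread stand is still packed down: pinch the catch button in the side of its mast head to free the mast, and with it pinched draw the head straight up, past the first stop, until it comes to its second stop with both tubes fully out. Do not lift, tip or push the stand about, and leave the other things on the table alone. Finish still gripping the head and holding the mast up there, because its clamp is open and it would slide back down if you let go; I will tighten it while you hold.

Things in the scene. Friction and masses are not known exactly. Their poses are not given: they have to be found in the camera images.
- stand: Loose thread stand, 2.2 kg, that must stay put. White steel base 170 (x) x 230 (y) x 8 mm; pins 98 mm high at x +-55, y +-75 mm carry three thread spools (42 mm wide, tops at 86 mm), the one at -x, -y empty. Mast in the middle. Origin: centre of the underside, on the mast's axis; z up. Pulling past the second stop, or before the catch is freed, lifts it.
- collar_top (a point): Centre of the top of the black collar (52 x 38 mm, 22 mm high) on the mast's fixed outer tube (28 mm thick), on the mast's axis, 126 mm above the table. A steel bar in its -x side holds the toe of the catch while the mast is down.
- mast_head: Grey block 40 (x) x 30 (y) x 44 mm on top of the inner tube; axes as the stand's. Origin: its centre, on the mast's axis, 160 mm above the table with the mast down and caught (as at the start), 300 mm at the second stop. Pinch its plain +x face and the button in its -x face, pointing down and closing along x: 46 mm over both. Nothing stands above it. With tubes and button about 0.32 kg.
- guide_bar (a point): On the head's +y face, where a steel thread-guide bar leaves it; one more at -y. Bars 5 mm thick, 14 mm above the head's centre, running along y to y = +-75 mm, each ending in a cross arm along x with eyelets at x = +-55 mm.
- button_face (a point): Centre of the outer face of the catch button: black thumb button 18 wide (y) by 24 mm high in the middle of the head's -x face, 6 mm proud of it; moves with the button.
- catch_button (a joint): How far the catch button is pressed in (along the head's +x), m: 0 out, 0.0055 fully in, 0.5 mm proud. Spring: 2 N at first, 6 N fully in; it comes back out when let go. Pressed 4.5 mm or more, the catch is free. It catches only with the mast right down; higher up the tubes run free, pressed or not.
- mast_middle (a joint): How far the middle tube (21 mm thick, black ring on top) is out of the outer tube, m: 0 down, 0.070 at its stop. The inner tube slides 70 mm in the middle tube. Drawing up the head brings the inner tube out first (0.5 N friction) to the first stop, head 70 mm up; then the middle tube follows (1.2 N) to the firm second stop, head 140 mm up. Both slide down if let go.
- thimble: Bystander: steel thimble, 21 mm wide, 23.5 mm high, standing near the stand. Origin: centre of its underside.
- hoop: Bystander: round wooden embroidery hoop lying flat, 150 mm across, 12 mm high, with a small brass screw block on its rim. Origin: its centre, on the table.
- scissors: Bystander: small embroidery scissors lying flat, brass handles, about 130 mm long, 6 mm high. Origin: near the middle, underneath.
- floss_card: Bystander: white thread card with four holes, 55 by 170 by 3 mm, lying flat. Origin: centre of its underside.

How it is judged:
By the outcome, as a careful person would: the job done as asked, in the order asked, and still so for the second after the job is handed in, while the arm keeps its last pose, push and grip.
It also fails if it takes over 32 s, if anything falls off the work surface, if the arm or the gripper's body presses on something with over 40 N, if the wrist force passes 120 N, or if a joint passes its speed limit or range.

ROBOT

A 6-joint arm with a two-finger parallel gripper is mounted at the origin on the work surface. World frame = base frame: x ahead of the robot, y to its left, z up, the work surface at z = 0. Lengths are in m, angles in degrees, forces in N, time in s.
With the tool pointing down it reaches from about 0.35 to 0.875 m from the base axis. Payload 4.2 kg.
Tool frame: the origin (TCP) lies midway between the tips of the shut fingers; the grasp point (between the pads) lies 19 mm behind it (r.pinch_z is the distance from the TCP to the grasp point, in m); z points along the fingers, y is the line along which they close (so a half turn about z gives the same grasp; the last joint's range is limited). The gripper opens to 87 mm and grips with 3 to 60 N. Pads are 19 mm wide; open, the fingers measure 117 mm over their backs; the gripper's body (75 mm by 190 mm) begins 51 mm behind the grasp point.
Start: joints at [83.113, 22.042, 0.453, 0, -68.411, -14.817], TCP at [0.231, 0.581, 0.223] pointing down, gripper open.
Joint ranges: [-179.83, 179.83], [-69.29, 118.12], [-61.27, 80.66], [-181.25, 117.63], [-171.15, -9.14], [-177.46, 177.46]. Speed limits (degrees/s): [159.86, 159.86, 180, 180, 180, 180].

INTERFACE

Orientations are given as a 3x3 rotation matrix whose columns are the frame's x, y, z axes.
In Python, from station import r, imaging, models gives the robot as it stands. The module is installed in compiled form; this text tells all that it offers.
- The arm moves only by the tool apply_moves, never from a script. Its argument "moves" is a list of rows, each a list of 2 entries, a list of its own where there are three numbers: the shift along the tool's x, y, z in m, then the turn about the tool's z in degrees. A call has 1 to 5 rows; each row shifts and turns the commanded pose from where the row before left it, along the tool's axes as they then stand; what a row does not reach is not made up. A row lasts 1/12 s, in which the tool goes at most 41.7 mm and 7.16 degrees, less where a joint would pass 70% of its speed; a pose out of reach is approached as far as the arm can. A call is refused whole if a number of a shift passes 0.0417 or a number of a turn 7.16, either way. A call with a gripper value outside its range is refused whole. "hand" is the finger opening in m, from 0 to 0.087, set as the call begins (left out, the last holds). The fingers move at their own pace and stop on an object; the grip force is fixed at half the most. Time passes only in rows, so rows that do not move let the fingers close. It gives the time, the measured TCP pose, the force, the opening and the grip force at its end, in the units of the state.
- r.sense(): the state, without advancing time (a new reading comes with each control period).
- imaging.capture(name): name is "scene" or "top" or "wrist"; returns a dict with "frame" (420x560x3 uint8, blue, green, red), "intrinsics" (3x3 intrinsics, pixels), "eye" and "orientation" of the camera in the world. Camera axes: x right, y down, z forward; pixel columns grow to the right and rows downward; lengths in m; the calibration is good to about 2 mm. A picture is of the moment at which its call begins. There is no depth.
- r.finish_job(): hands the job in; it is judged then, once.
Trained networks look in a picture, given as the dict that the camera call returned (one of the last four; its "shot" number tells which), for a name from the list of things; names that differ only in an ending like _2 or _b are one class to them, and where a whole thing is asked for, a point or a joint stands for the part that bears it (a point fixed in the world has none). Each returns a list of dicts, best first, with "confidence" (0 to 1); they miss things now and then, are a little off and sometimes report something else, mostly with a low value. They report only what shows in the picture. A call takes as long as a camera call.
- models.cut_out(picture, target): "region" (420x560 bool, what is visible of it) and "extent" ([left, top, width, height] as shares, 0 to 1, of the picture: columns of its width, rows of its height, round what is visible of it).
- models.place_of(picture, target): "at" ([column, row] as shares, 0 to 1, of the picture: columns of its width, rows of its height: a listed point, or the origin of a listed thing).
The state is a dict: "time_s": time; "joints": joint angles; "joint_velocities": joint speeds; "effort": joint torques, N m; "tcp_pos": TCP position; "ee_rot": TCP orientation; "wrist_force": force on the tool from outside, world axes, zero at the start; "moment": the same for the moment, N m; "gripper_width": opening from 0.0 (shut) to 1.0 (fully open); "gripper_force": force on a finger pad.
Only numpy, scipy, OpenCV 4.12 (cv2) and the standard library are available. Lean on these libraries where they do the work, as an engineer would, in place of code of your own. Each camera call takes 0.05 s, during which the arm holds its last target. There are 200 camera calls.

## Working session

There is one attempt and no reset: what is moved stays moved. The work goes in short steps, Python scripts to look and compute and a tool call to move; the robot and the scene stay as the last step left them, time stands still between calls to the robot, and variables do not carry over. Pictures are saved under pics/ and viewed, at most 10 in all, crops included, and the job is handed in when it is done.

Besides the shell and the picture viewer there is one more tool, called after "Call:" as name(argument=value, ...) on one line, values as JSON. apply_moves: Moves the arm, as the interface text tells. Its arguments: {"type":"object","properties":{"moves":{"type":"array"},"hand":{"type":"number"}},"required":["moves"]}

```bash
mkdir -p pics; cat > h.py <<'E'
from station import r, imaging, models
import numpy as np, cv2
def ray(p,at):
    K=np.array(p["intrinsics"]);h,w=p["frame"].shape[:2]
    d=np.array(p["orientation"])@np.linalg.solve(K,[at[0]*w,at[1]*h,1]); return np.array(p["eye"]),d/np.linalg.norm(d)
def onz(p,at,z):
    e,d=ray(p,at); return e+d*(z-e[2])/d[2]
def tri(rs):
    A=sum(np.eye(3)-np.outer(d,d) for e,d in rs); b=sum((np.eye(3)-np.outer(d,d))@e for e,d in rs); return np.linalg.solve(A,b)
E
python3 - <<'E'
from h import *
np.set_printoptions(precision=4,suppress=True)
ims=[]
Z=dict(stand=0,collar_top=.126,mast_head=.16,guide_bar=.174,button_face=.16,thimble=0,hoop=0,scissors=0,floss_card=0)
for c in ["scene","top","wrist"]:
    p=imaging.capture(c); cv2.imwrite(f"pics/{c}0.png",p["frame"]); print(c,p["eye"])
    for n,z in Z.items():
        for q in models.place_of(p,n)[:2]: print(n,round(q["confidence"],2),np.array(q["at"])*[560,420],onz(p,q["at"],z))
a=[cv2.imread(f"pics/{c}0.png") for c in["scene","top"]]
cv2.imwrite("pics/m0.png",cv2.resize(np.vstack(a),(560,840))[:840] if 0 else cv2.resize(np.hstack(a),(800,300)))
s=r.sense();print(s["time_s"],s["tcp_pos"],s["ee_rot"],r.pinch_z)
E
```

```text
scene [ 1.0186 -0.349   0.7034]
stand 0.84 [203.392 305.298] [ 0.5683 -0.1244  0.    ]
collar_top 0.58 [198.52  263.886] [ 0.5673 -0.1167  0.126 ]
mast_head 0.69 [193.816 257.082] [ 0.5748 -0.1271  0.16  ]
guide_bar 0.87 [201.32  249.312] [ 0.5803 -0.1125  0.174 ]
thimble 0.39 [217.28  258.594] [ 0.486  -0.0251  0.    ]
scissors 0.82 [125.384 303.198] [ 0.4506 -0.2379  0.    ]
floss_card 0.57 [207.48  374.892] [ 0.6943 -0.2066 -0.    ]
floss_card 0.53 [205.408 304.08 ] [ 0.5688 -0.1196  0.    ]
top [0.4349 0.0978 1.1867]
stand 0.84 [365.288 219.282] [ 0.5605 -0.1205  0.    ]
collar_top 0.97 [372.008 210.882] [ 0.5673 -0.1137  0.126 ]
mast_head 0.71 [374.92  207.018] [ 0.5721 -0.1139  0.16  ]
mast_head 0.21 [395.024 172.41 ] [ 0.6536 -0.1627  0.16  ]
guide_bar 0.57 [371.504 204.288] [ 0.5765 -0.1034  0.174 ]
button_face 0.5 [373.184 215.502] [ 0.5524 -0.1094  0.16  ]
thimble 0.42 [372.792 203.994] [ 0.6017 -0.1414  0.    ]
hoop 0.39 [369.824 216.3  ] [ 0.5685 -0.1327  0.    ]
floss_card 0.81 [394.688 170.814] [ 0.6921 -0.2025  0.    ]
wrist [0.3063 0.5502 0.384 ]
1.5 [0.2311 0.5807 0.2225] [[ 0.9291 -0.3698  0.    ]
 [-0.3698 -0.9291 -0.    ]
 [ 0.      0.     -1.    ]] 0.0187
```

View pics/scene0.png

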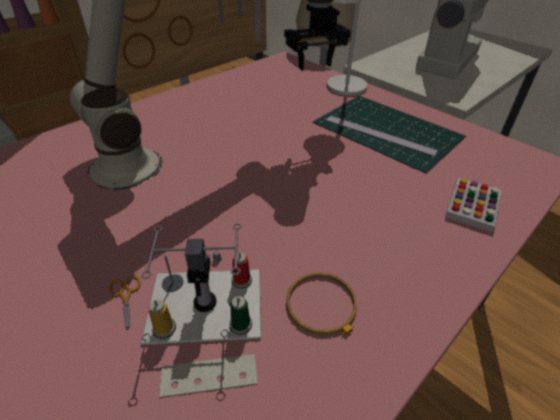

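View pics/top0.png

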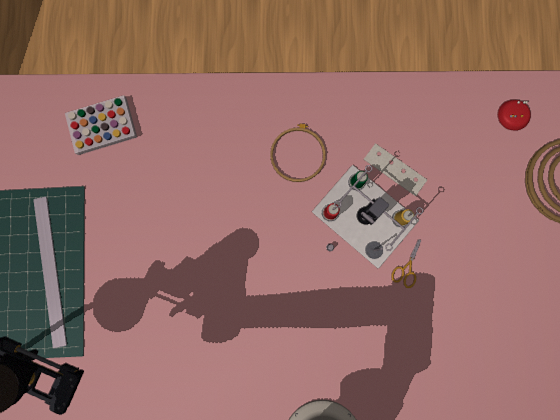

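The scene and top views show the mast at about top pixel (373,208). The base is turned about -41°: the empty pin (-x,-y) is at (374,250), red is at (332,211) and yellow at (403,217). I'll move to above and beside the stand and measure with the wrist camera.

```bash
python3 - <<'E'
from h import *
p=imaging.capture("top")
q=models.cut_out(p,"stand")[0]
f=p["frame"]; hsv=cv2.cvtColor(f,cv2.COLOR_BGR2HSV)
m=((hsv[...,1]<45)&(hsv[...,2]>110)).astype(np.uint8); m[:155]=0;m[270:]=0;m[:,:305]=0;m[:,425:]=0
# largest comp
n,l,st,_=cv2.connectedComponentsWithStats(m);k=1+np.argmax(st[1:,4]);pts=np.argwhere(l==k)[:,::-1]
w=np.array([onz(p,c/[560,420],.008)[:2] for c in pts+.5])
print(st[k]); b=cv2.minAreaRect((w*1000).astype(np.float32));print(b)
ys,xs=np.nonzero(q["region"]);print(q["confidence"],xs.min(),xs.max(),ys.min(),ys.max())
w=imaging.capture("wrist");s=r.sense();R=np.array(s["ee_rot"]);print("cam in tool",R.T@(np.array(w["eye"])-s["tcp_pos"]),R.T@np.array(w["orientation"]))
E
```

```text
[ 312  165  110  103 3754]
((574.921875, -125.11888122558594), (229.10580444335938, 187.06658935546875), 49.0120735168457)
0.63 313 418 165 266
cam in tool [ 0.08116791  0.00050639 -0.16149278] [[-7.24118572e-04 -9.54389280e-01 -2.98564193e-01]
 [ 9.99999678e-01 -7.94331343e-04  1.13821350e-04]
 [-3.45788773e-04 -2.98564014e-01  9.54389548e-01]]
```

Call:
apply_moves(moves=[[[0.0286,0.0262,-0.0024],0],[[0.0286,0.0262,-0.0024],0],[[0.0286,0.0262,-0.0024],0],[[0.0286,0.0262,-0.0024],0],[[0.0286,0.0262,-0.0024],0]], hand=0.087)

```text
time_s: 2.07
tcp_pos: [0.3159, 0.4044, 0.2348]
ee_rot: [[0.929, -0.369, 0.0], [-0.369, -0.929, 0.0], [0.0, -0.0, -1.0]]
wrist_force: [2.1, 0.3, 0.3]
gripper_width: 1.002
gripper_force: 0.0
```

Call:
apply_moves(moves=[[[0.0286,0.0262,-0.0024],0],[[0.0286,0.0262,-0.0024],0],[[0.0286,0.0262,-0.0024],0],[[0.0286,0.0262,-0.0024],0],[[0.0286,0.0262,-0.0024],0]])

```text
time_s: 2.48
tcp_pos: [0.4003, 0.2297, 0.2471]
ee_rot: [[0.929, -0.369, 0.001], [-0.369, -0.929, 0.001], [0.0, -0.001, -1.0]]
wrist_force: [0.6, 0.3, -0.2]
gripper_width: 1.0
gripper_force: 0.0
```

Call:
apply_moves(moves=[[[0.0286,0.0262,-0.0024],0],[[0.0286,0.0262,-0.0024],0],[[0.0286,0.0262,-0.0024],0],[[0.0286,0.0262,-0.0024],0],[[0.0286,0.0262,-0.0024],0]])

```text
time_s: 2.9
tcp_pos: [0.4848, 0.055, 0.2591]
ee_rot: [[0.929, -0.37, 0.001], [-0.37, -0.929, 0.0], [0.001, -0.001, -1.0]]
wrist_force: [1.0, -0.4, -0.5]
gripper_width: 1.0
gripper_force: 0.0
```

Call:
apply_moves(moves=[[[0.0286,0.0262,-0.0024],0],[[0.0286,0.0262,-0.0024],0],[[0.0286,0.0262,-0.0024],0],[[0.0286,0.0262,-0.0024],0],[[0.0286,0.0262,-0.0024],0]])

```text
time_s: 3.32
tcp_pos: [0.5693, -0.1197, 0.2709]
ee_rot: [[0.929, -0.37, 0.0], [-0.37, -0.929, 0.0], [0.0, -0.0, -1.0]]
wrist_force: [0.7, 1.1, 0.6]
gripper_width: 0.999
gripper_force: 0.0
```

Call:
apply_moves(moves=[[[0,0,0],6.83],[[0,0,0],6.83],[[0,0,0],6.83],[[0,0,0],6.83],[[0,0,0],6.83]])

```text
time_s: 3.73
tcp_pos: [0.5688, -0.118, 0.2705]
ee_rot: [[0.556, -0.831, -0.0], [-0.831, -0.556, -0.0], [-0.0, 0.0, -1.0]]
wrist_force: [0.4, 0.2, 0.3]
gripper_width: 1.001
gripper_force: 0.0
```

Call:
apply_moves(moves=[[[0,0,0],6.83],[[0,0,0],6.83],[[0,0,0],6.83],[[0,0,0],6.83],[[0,0,0],6.83]])

```text
time_s: 4.15
tcp_pos: [0.5688, -0.1177, 0.2706]
ee_rot: [[-0.006, -1.0, 0.0], [-1.0, 0.006, 0.0], [-0.0, -0.0, -1.0]]
wrist_force: [-0.4, 0.2, -0.0]
gripper_width: 1.001
gripper_force: 0.0
```

Call:
apply_moves(moves=[[[0,0,0],6.83],[[0,0,0],6.83],[[0,0,0],6.83],[[0,0,0],6.83],[[0,0,0],6.83]])

```text
time_s: 4.57
tcp_pos: [0.5687, -0.1177, 0.2706]
ee_rot: [[-0.566, -0.824, 0.0], [-0.824, 0.566, -0.0], [-0.0, -0.0, -1.0]]
wrist_force: [0.1, 0.3, -0.5]
gripper_width: 1.0
gripper_force: 0.0
```

Call:
apply_moves(moves=[[[0,0,0],6.83],[[0,0,0],0]])

```text
time_s: 4.73
tcp_pos: [0.5687, -0.1177, 0.2706]
ee_rot: [[-0.657, -0.754, -0.0], [-0.754, 0.657, 0.0], [-0.0, 0.0, -1.0]]
wrist_force: [0.0, -0.1, 0.1]
gripper_width: 0.999
gripper_force: 0.0
```

```bash
cat > look.py <<'E'
from h import *
import sys
np.set_printoptions(precision=4,suppress=True)
p=imaging.capture("wrist"); cv2.imwrite(f"pics/{sys.argv[1]}.png",p["frame"])
a=np.radians(-41);X=np.array([np.cos(a),np.sin(a),0]);Y=np.array([-X[1],X[0],0])
for n,z in dict(mast_head=.16,collar_top=.126,guide_bar=.174,button_face=.16,stand=0).items():
    for q in models.place_of(p,n)[:2]: print(n,round(q["confidence"],2),np.array(q["at"])*[560,420],onz(p,q["at"],z))
s=r.sense();print(s["time_s"],s["tcp_pos"],s["ee_rot"],s["wrist_force"],s["gripper_width"])
np.savez("last.npz",**{k:np.array(v) for k,v in p.items()})
E
python3 look.py w1
```

```text
mast_head 0.81 [275.912 200.592] [ 0.5665 -0.1206  0.16  ]
mast_head 0.37 [306.6   202.314] [ 0.5468 -0.1012  0.16  ]
collar_top 0.75 [277.816 192.612] [ 0.5663 -0.1182  0.126 ]
collar_top 0.51 [272.384 220.584] [ 0.59   -0.0994  0.126 ]
guide_bar 0.6 [273.    224.112] [ 0.5798 -0.1092  0.174 ]
guide_bar 0.38 [285.6    36.498] [ 0.4759 -0.2132  0.174 ]
button_face 0.72 [304.976 203.7  ] [ 0.5488 -0.1011  0.16  ]
stand 0.61 [276.304 164.598] [ 0.5633 -0.1242  0.    ]
5.0333 [ 0.5688 -0.1177  0.2706] [[-0.6548 -0.7558  0.0001]
 [-0.7558  0.6548  0.    ]
 [-0.0001 -0.     -1.    ]] [ 0.5998 -0.3273 -0.7556] 1.000033230727977
```

View pics/w1.png

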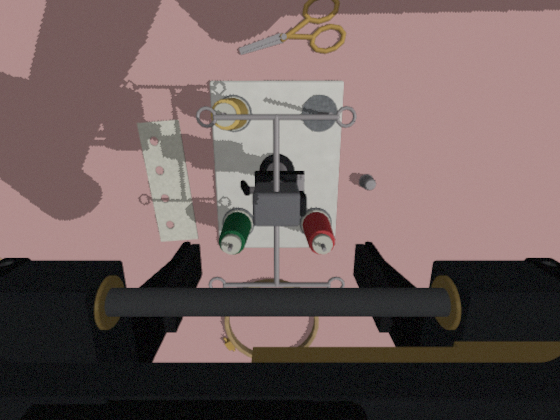

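The wrist view shows the head's top face at columns 254–301, the button to its right at about 305, and the bars near column 277. The cross arms are level, so the yaw is right. Next I'll refine the offset along the closing line.

```bash
python3 - <<'E'
from h import *
np.set_printoptions(precision=4,suppress=True,linewidth=150)
p=dict(np.load("last.npz"));f=p["frame"];g=cv2.cvtColor(f,cv2.COLOR_BGR2GRAY).astype(float)
s=r.sense();R=np.array(s["ee_rot"]);t=np.array(s["tcp_pos"])
def rel(c,rw,z): return R.T@(onz(p,[c/560,rw/420],z)-t)
def proj(w):
    v=p["intrinsics"]@(p["orientation"].T@(w-p["eye"]));return v[:2]/v[2]
print("tcp proj",proj(t),"finger tips",proj(t+R@[0,.0435,0]),proj(t+R@[0,-.0435,0]))
for rw in (130,140,150,160,235,245,255,265):
    a=g[rw,262:292]; bg=np.median(a); 
    d=np.abs(a-np.median(np.r_[a[:8],a[-8:]])); d[d<12]=0; c=262.5+(d*np.arange(30)).sum()/d.sum(); print(rw,round(c,2),rel(c,rw+.5,.174)[:2])
for rw in (200,206,212,218): print(rw,g[rw,244:314].astype(int))
for rw in (255,262): print(rw,"L",g[rw,180:215].astype(int),"R",g[rw,345:380].astype(int))
c=f[150:300,180:380];cv2.imwrite("pics/c1.png",cv2.resize(c,(800,600),interpolation=cv2.INTER_CUBIC))
E
```

```text
tcp proj [275.6356 261.4773] finger tips [352.4386 261.1711] [198.8548 261.7834]
130 275.9 [0.0659 0.0002]
140 275.87 [0.058  0.0001]
150 275.67 [ 0.0501 -0.0001]
160 279.22 [0.0419 0.0028]
235 276.04 [-0.0243 -0.0002]
245 276.07 [-0.0339 -0.0002]
255 274.95 [-0.0437 -0.0013]
265 275.01 [-0.0537 -0.0013]
200 [179 177 179 178 178 177 179 171 134  58  55  64  68  84  95  96  95  94  96  98  97  98  97  97  96  98  97  92  99  96  96  97  98  97  96  98 100
  98  96  97  96  98  97  98  95  96 100  99  95  99  97  98 101  99  99  89  47  27  28  25  34  30 107 169 184 182 181 181 182 180]
206 [178 179 178 176 178 180 177 179 161  56  75  92  95  95  98  96  97  95  95  96  95  98  95  97  98  98  98  94  94  97  93  97  96  98  97  96  97
 101 100  98  98  97  99  98  97  98  98 100  96  99  97  94  98 101  99  90  44  22  30  35  29  41 110 166 178 181 178 172 181 183]
212 [141 120  96  98 103 131 168 178 159  50  76  91  93  97  94  93  97  95  95  96  95  96  93  97  97  98  97  97  99  96  96  96  95  98  93  95  99
  98  95  97  96  97  95  95  98  97  99  94  95  98  97  95  98  9
[... 237 characters left out ...]
 94  97  98  96  97  96  94  98  98  98  98  95  99  97  91  75  66  84 102  88  50  38  42  36  46  44  39  39  45]
255 L [  7  16  12  10  10  17  12  15   7  19  20   4  16  17  14  12  16  10  16  15  93 151 151 152 152 150 150 151 152 152 152 152 151 152 151] R [148 153 148 150 153 152 150 152 148 126  17  17  16  15   1   8   1  17  14  19  21   6  12  20  16   9   8   1   7   3   4  12  10   9   1]
262 L [  3   8  16  17   1  26  12   0  20  23  15  11  19   2   9  17   8   8  16  13  41 111 151 152 151 153 151 151 151 152 151 152 151 152 152] R [152 151 150 151 152 151 152 152 138  70  18   6   4  18  19  16  15   4   2  15   0  20  25  11  10  22  10  15  10  19  17  13  11   6  13]
```

View pics/c1.png

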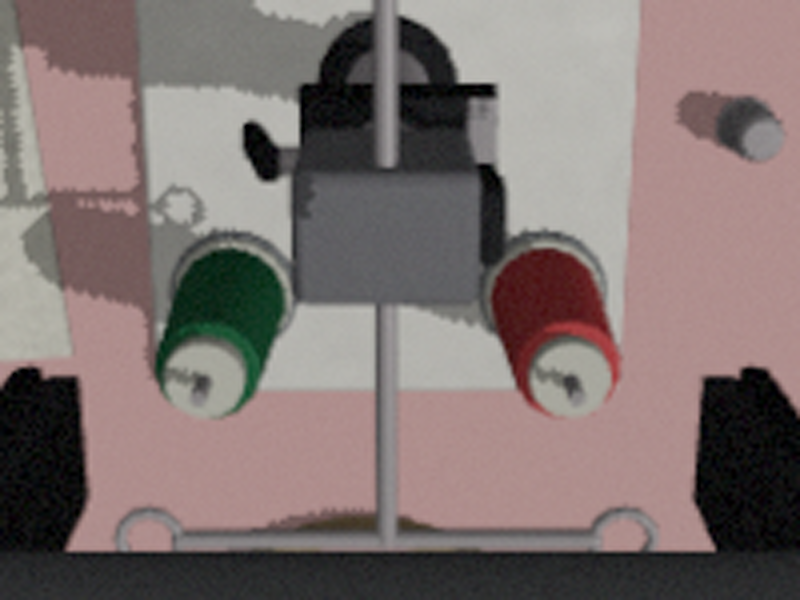

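Comparing the finger edges (mid column 277.6) with the head and bars (about 277) shows the head is centred along the closing line to within 0.5 mm. Along the tool's x it needs +1.5 mm. I'll descend and narrow the fingers.

Call:
apply_moves(moves=[[[0.0015,0,0.02],0],[[0,0,0.025],0],[[0,0,0.025],0],[[0,0,0.025],0],[[0,0,0.02],0]])

```text
time_s: 5.45
tcp_pos: [0.5671, -0.1188, 0.1537]
ee_rot: [[-0.655, -0.755, -0.002], [-0.755, 0.655, 0.0], [0.001, 0.001, -1.0]]
wrist_force: [-0.9, -0.3, -0.4]
gripper_width: 1.002
gripper_force: 0.0
```

Call:
apply_moves(moves=[[[0,0,0.0143],0],[[0,0,0],0],[[0,0,0],0],[[0,0,0],0]], hand=0.054)

```text
time_s: 5.78
tcp_pos: [0.5687, -0.1189, 0.1425]
ee_rot: [[-0.655, -0.755, 0.002], [-0.755, 0.655, -0.0], [-0.001, -0.002, -1.0]]
wrist_force: [-0.3, 0.1, 0.1]
gripper_width: 0.781
gripper_force: 0.0
```

```bash
python3 look.py w2; python3 - <<'E'
import cv2
f=cv2.imread("pics/w2.png");cv2.imwrite("pics/c2.png",cv2.resize(f[150:300,180:380],(800,600),interpolation=cv2.INTER_CUBIC))
E
```

```text
mast_head 0.63 [275.8   274.092] [ 0.5674 -0.1202  0.16  ]
collar_top 0.6 [278.992 249.396] [ 0.5675 -0.1174  0.126 ]
guide_bar 0.88 [275.576 316.512] [ 0.5774 -0.1088  0.174 ]
button_face 0.55 [329.672 277.62 ] [ 0.5479 -0.1005  0.16  ]
button_face 0.24 [278.376 191.1  ] [ 0.5377 -0.1525  0.16  ]
stand 0.6 [278.992 192.906] [ 0.5655 -0.1189  0.    ]
stand 0.47 [400.008 212.688] [ 0.4864 -0.0228  0.    ]
6.0833 [ 0.5681 -0.1188  0.1421] [[-0.6558 -0.7549  0.0015]
 [-0.7549  0.6558  0.0001]
 [-0.0011 -0.0011 -1.    ]] [-0.3086  0.2407 -0.8334] 0.6321008800335673
```

View pics/c2.png

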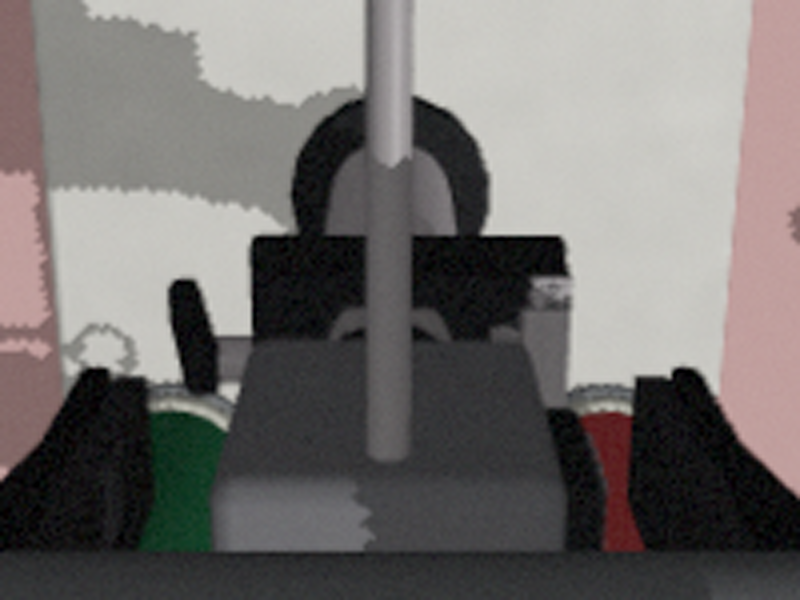

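The fingers are at crop columns 152 and 635 (mid 393) and the head spans 215–567 (mid 391). That is well centred, so I'll close.

Call:
apply_moves(moves=[[[0,0,0],0],[[0,0,0],0],[[0,0,0],0]], hand=0.04)

```text
time_s: 6.33
tcp_pos: [0.5673, -0.1185, 0.1413]
ee_rot: [[-0.656, -0.755, -0.001], [-0.755, 0.656, 0.001], [0.0, 0.001, -1.0]]
wrist_force: [1.2, -0.5, 0.1]
gripper_width: 0.498
gripper_force: 4.4
```

Call:
apply_moves(moves=[[[0,0,0],0],[[0,0,0],0],[[0,0,0],0],[[0,0,0],0]], hand=0.0)

```text
time_s: 6.67
tcp_pos: [0.5684, -0.1194, 0.1413]
ee_rot: [[-0.656, -0.755, 0.001], [-0.755, 0.656, -0.001], [-0.0, -0.001, -1.0]]
wrist_force: [2.6, -3.2, -2.4]
gripper_width: 0.459
gripper_force: 30.0
```

```bash
python3 look.py w3; python3 - <<'E'
from h import *
print(r.sense())
p=imaging.capture("top")
f=p["frame"]; hsv=cv2.cvtColor(f,cv2.COLOR_BGR2HSV)
E
```

```text
mast_head 0.92 [274.68  276.108] [ 0.5678 -0.1206  0.16  ]
collar_top 0.55 [275.52  250.782] [ 0.569 -0.119  0.126]
guide_bar 0.85 [274.904 319.284] [ 0.5778 -0.1089  0.174 ]
stand 0.68 [276.192 192.486] [ 0.5666 -0.1217  0.    ]
6.9667 [ 0.5684 -0.1193  0.1413] [[-0.6558 -0.7549  0.0012]
 [-0.7549  0.6558 -0.0007]
 [-0.0003 -0.0014 -1.    ]] [ 2.9256 -4.4483 -3.0258] 0.4588245779206378
{'time_s': 6.9667, 'joints': array([  4.13903245,  21.7498601 , -12.53626562,   0.05599761,
       -55.64749868, -45.15371619]), 'joint_velocities': array([ 0.00058998, -0.02486939,  0.02528507,  0.10738806, -0.08810049,
        0.08656748]), 'effort': array([  2.2243537 , -37.89231062,  16.00917935,   2.70900339,
        -0.70367156,   0.0397242 ]), 'tcp_pos': array([ 0.56837115, -0.11933516,  0.14134147]), 'ee_rot': array([[-6.55836396e-01, -7.54902078e-01,  1.21391021e-03],
       [-7.54903012e-01,  6.55836048e-01, -7.21140485e-04],
       [-2.51735623e-04, -1.38933465e-03, -9.99999003e-01]]), 'wrist_force': array([ 2.92563913, -4.44826231, -3.02575215]), 'moment': array([-1.10566302, -0.84755124, -0.03619753]), 'gripper_force': 30.00123401172459, 'gripper_width': 0.4588245779206378}
```

Opening is 40 mm with 30 N grip, so the button is fully in. About 5 N of lateral load remains along stand x, so I'll ease it before drawing up.

Call:
apply_moves(moves=[[[0,-0.0005,0],0],[[0,0,0],0]])

```text
time_s: 7.18
tcp_pos: [0.5684, -0.1194, 0.1413]
ee_rot: [[-0.656, -0.755, 0.0], [-0.755, 0.656, -0.0], [-0.0, -0.0, -1.0]]
wrist_force: [2.1, -3.5, -1.0]
gripper_width: 0.459
gripper_force: 30.0
```

Call:
apply_moves(moves=[[[0,-0.001,0],0],[[0,0,0],0],[[0,0,-0.002],0],[[0,0,-0.004],0],[[0,0,0],0]])

```text
time_s: 7.6
tcp_pos: [0.5685, -0.1195, 0.1474]
ee_rot: [[-0.656, -0.755, -0.001], [-0.755, 0.656, 0.0], [0.0, 0.001, -1.0]]
wrist_force: [-0.1, -0.3, -1.6]
gripper_width: 0.458
gripper_force: 30.0
```

The catch is free: vertical force is only -1.6 N and lateral is about 0. Drawing up.

Call:
apply_moves(moves=[[[0,0,-0.005],0],[[0,0,-0.01],0],[[0,0,-0.01],0],[[0,0,-0.01],0],[[0,0,-0.005],0]])

```text
time_s: 8.02
tcp_pos: [0.5685, -0.1196, 0.1891]
ee_rot: [[-0.656, -0.755, -0.0], [-0.755, 0.656, 0.0], [-0.0, 0.0, -1.0]]
wrist_force: [-1.9, -0.5, -3.5]
gripper_width: 0.462
gripper_force: 30.0
```

Call:
apply_moves(moves=[[[0,0,-0.006],0],[[0,0,-0.006],0],[[0,0,-0.005],0],[[0,0,-0.004],0],[[0,0,-0.004],0]])

```text
time_s: 8.43
tcp_pos: [0.5685, -0.1196, 0.2123]
ee_rot: [[-0.656, -0.755, -0.001], [-0.755, 0.656, 0.0], [0.0, 0.001, -1.0]]
wrist_force: [-1.1, 1.4, -5.2]
gripper_width: 0.455
gripper_force: 30.0
```

Call:
apply_moves(moves=[[[0,0,-0.004],0],[[0,0,-0.006],0],[[0,0,-0.008],0],[[0,0,-0.008],0],[[0,0,-0.006],0]])

```text
time_s: 8.85
tcp_pos: [0.5686, -0.1197, 0.2451]
ee_rot: [[-0.656, -0.755, -0.001], [-0.755, 0.656, 0.0], [0.0, 0.001, -1.0]]
wrist_force: [-1.9, 2.0, -4.6]
gripper_width: 0.461
gripper_force: 30.0
```

```bash
python3 look.py w4; python3 - <<'E'
from h import *
p=imaging.capture("scene");cv2.imwrite("pics/c4.png",cv2.resize(p["frame"][180:390,100:380],(800,600),interpolation=cv2.INTER_CUBIC))
for n in("mast_head","collar_top","guide_bar","stand"):print(n,[(round(q["confidence"],2),np.array(q["at"])*[560,420]) for q in models.place_of(p,n)[:2]])
E
```

```text
mast_head 0.9 [274.68  277.998] [ 0.6089 -0.0753  0.16  ]
guide_bar 0.88 [276.416 321.3  ] [ 0.6303 -0.0484  0.174 ]
stand 0.56 [275.52 171.78] [ 0.567 -0.123  0.   ]
stand 0.17 [166.488 189.   ] [ 0.6912 -0.2005  0.    ]
9.15 [ 0.5686 -0.1197  0.2442] [[-0.6558 -0.7549 -0.0004]
 [-0.7549  0.6558  0.0001]
 [ 0.0002  0.0004 -1.    ]] [-2.4517  3.9155 -2.2624] 0.4608043398279906
mast_head []
collar_top [(0.87, array([197.68 , 264.012]))]
guide_bar [(0.64, array([193.2  , 205.212]))]
stand [(0.79, array([200.928, 304.92 ]))]
```

View pics/c4.png

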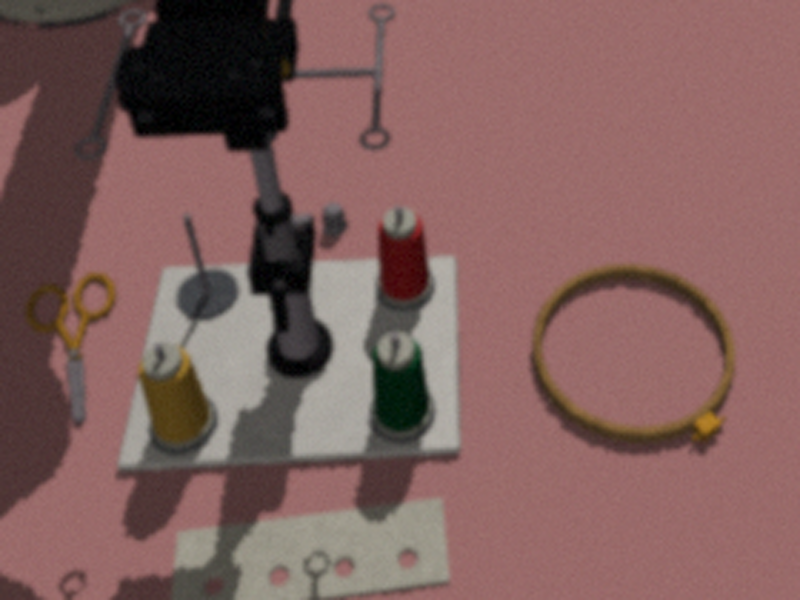

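The middle tube's ring, at crop (272,205), is now rising above the collar. The stand hasn't moved and the head hasn't slipped in the grip. On towards the second stop, ending in small steps.

Call:
apply_moves(moves=[[[0,0.0005,-0.004],0],[[0,0,-0.008],0],[[0,0,-0.009],0],[[0,0,-0.006],0],[[0,0,-0.003],0]])

```text
time_s: 9.82
tcp_pos: [0.5686, -0.1196, 0.2758]
ee_rot: [[-0.656, -0.755, 0.001], [-0.755, 0.656, -0.0], [-0.001, -0.001, -1.0]]
wrist_force: [-1.9, 1.8, -5.2]
gripper_width: 0.456
gripper_force: 30.0
```

Call:
apply_moves(moves=[[[0,0,-0.002],0],[[0,0,-0.001],0],[[0,0,-0.001],0],[[0,0,-0.001],0],[[0,0,0],0]])

```text
time_s: 10.23
tcp_pos: [0.5686, -0.1196, 0.2793]
ee_rot: [[-0.656, -0.755, -0.0], [-0.755, 0.656, -0.0], [0.0, -0.0, -1.0]]
wrist_force: [-1.3, 0.9, -4.2]
gripper_width: 0.458
gripper_force: 30.0
```

Call:
apply_moves(moves=[[[0,0,-0.0005],0],[[0,0,-0.0005],0],[[0,0,-0.0005],0],[[0,0,0],0],[[0,0,0],0]])

```text
time_s: 10.65
tcp_pos: [0.5686, -0.1196, 0.2808]
ee_rot: [[-0.656, -0.755, 0.0], [-0.755, 0.656, -0.0], [0.0, -0.0, -1.0]]
wrist_force: [-1.2, 0.6, -4.2]
gripper_width: 0.459
gripper_force: 30.0
```

Call:
apply_moves(moves=[[[0,0,-0.0005],0],[[0,0,0],0],[[0,0,0],0]])

```text
time_s: 10.9
tcp_pos: [0.5685, -0.1196, 0.2813]
ee_rot: [[-0.656, -0.755, 0.0], [-0.755, 0.656, -0.0], [0.0, -0.0, -1.0]]
wrist_force: [-1.2, 0.6, -3.4]
gripper_width: 0.463
gripper_force: 30.0
```

Call:
apply_moves(moves=[[[0,0,-0.0004],0],[[0,0,0],0],[[0,0,0],0]])

```text
time_s: 11.15
tcp_pos: [0.5685, -0.1195, 0.2814]
ee_rot: [[-0.656, -0.755, -0.0], [-0.755, 0.656, 0.0], [0.0, 0.0, -1.0]]
wrist_force: [-0.1, 0.5, -5.9]
gripper_width: 0.458
gripper_force: 30.0
```

Call:
apply_moves(moves=[[[0,0,-0.0003],0],[[0,0,0],0],[[0,0,0],0]])

```text
time_s: 11.4
tcp_pos: [0.5685, -0.1195, 0.2814]
ee_rot: [[-0.656, -0.755, -0.001], [-0.755, 0.656, 0.0], [0.0, 0.001, -1.0]]
wrist_force: [-0.4, -0.7, -7.0]
gripper_width: 0.456
gripper_force: 30.0
```

Force is climbing (7 N) while the position holds at 0.2814, so this is the second stop, with about 3 N of upward pull on a 21 N stand. A quick check, then hand in.

```bash
python3 look.py w5; python3 - <<'E'
from h import *
p=imaging.capture("scene");cv2.imwrite("pics/c5.png",cv2.resize(p["frame"][180:390,100:380],(800,600),interpolation=cv2.INTER_CUBIC))
print(r.sense()["wrist_force"],r.sense()["tcp_pos"])
E
```

```text
collar_top 0.85 [277.48  194.586] [ 0.5695 -0.1164  0.126 ]
stand 0.93 [277.816 165.312] [ 0.5632 -0.1224  0.    ]
11.7 [ 0.5684 -0.1194  0.2815] [[-0.6559 -0.7549 -0.0007]
 [-0.7549  0.6559  0.0001]
 [ 0.0003  0.0006 -1.    ]] [-0.2652 -0.7764 -9.1521] 0.4569789901706743
[ 0.61524489 -0.72044043 -9.12602516] [ 0.56844026 -0.11946883  0.2814918 ]
```

View pics/c5.png

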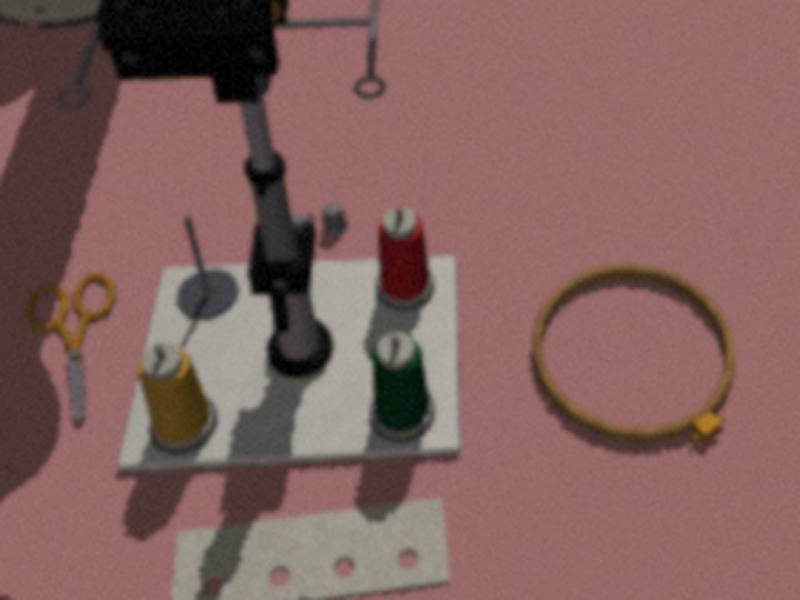

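Everything else is in place, but the pull is creeping up (9 N), so I'll ease the target down 0.3 mm.

Call:
apply_moves(moves=[[[0,0,0.0003],0],[[0,0,0],0],[[0,0,0],0],[[0,0,0],0],[[0,0,0],0]])

```text
time_s: 12.17
tcp_pos: [0.5685, -0.1195, 0.2815]
ee_rot: [[-0.656, -0.755, -0.0], [-0.755, 0.656, 0.0], [0.0, 0.0, -1.0]]
wrist_force: [-0.2, -1.0, -9.9]
gripper_width: 0.461
gripper_force: 30.0
```

Call:
apply_moves(moves=[[[0,0,0],0],[[0,0,0],0],[[0,0,0],0],[[0,0,0],0],[[0,0,0],0]])

```text
time_s: 12.58
tcp_pos: [0.5685, -0.1194, 0.2815]
ee_rot: [[-0.656, -0.755, -0.0], [-0.755, 0.656, 0.0], [0.0, 0.0, -1.0]]
wrist_force: [-0.2, 0.1, -10.3]
gripper_width: 0.458
gripper_force: 30.0
```

Steady at about 10 N: firm on the stop and well below the ~25 N that would lift the stand. Handing in.

```bash
python3 -c "
from station import r
print(r.finish_job())"
```

```text
the job is handed in; nothing more can be done
None
```

The catch is pinched and the mast is drawn up to its second stop with both tubes out; the arm is still gripping the head and holding it there, and neither the stand nor the other things on the table moved in the pictures.

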